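# Find the stamped drying tray and push it to the dispatch line

## Robot

A 6-joint arm with a two-finger parallel gripper is mounted at the origin on the work surface. World frame = base frame: x ahead of the robot, y to its left, z up, the work surface at z = 0. Lengths are in m, angles in degrees, forces in N, time in s.
With the tool pointing down it reaches from about 0.325 to 0.85 m from the base axis. Payload 15.5 kg.
Tool frame: the origin (TCP) lies midway between the tips of the shut fingers; the grasp point (between the pads) lies 19 mm behind it; z points along the fingers, y is the line along which they close (so a half turn about z gives the same grasp; the last joint's range is limited). The gripper opens to 91 mm and grips with 3 to 60 N. Pads are 32 mm wide; open, the fingers measure 118 mm over their backs; the gripper's body (76 mm by 178 mm) begins 60 mm behind the grasp point.
Start: joints at [59.444, 28.281, 77.091, -0, 74.628, -5.472], TCP at [0.265, 0.566, 0.214] pointing down, gripper open.
Joint ranges: [-166.48, 166.48], [-47.26, 123.95], [12.59, 153.08], [-70.14, 250.14], [6.76, 159.57], [-176.63, 176.63]. Speed limits (degrees/s): [108.29, 108.29, 147.25, 172.46, 172.46, 172.46].

## Interface

Orientations are given as a 3x3 rotation matrix whose columns are the frame's x, y, z axes.
In Python, from bench import ctrl gives the robot as it stands. The module is installed in compiled form; this text tells all that it offers. Calls block until the motion is done:
- ctrl.goto(position, orientation): joint-space move of the TCP to a pose.
- ctrl.move_l(position, vel=0.15, ori=None, contact_N=None): straight line of the TCP; ori=None keeps the orientation; vel is the mean speed in m/s. With contact_N (N) it stops when the force on the tool has changed by that much, and returns True; else False.
- ctrl.movej(angles): joint-space move.
- ctrl.command_gripper(opening): opening from 0.0 (shut) to 1.0 (fully open); the grip force is fixed at half the most; returns when the fingers have stopped.
- ctrl.sleep(seconds).
- ctrl.ik(position, orientation): joint angles nearest the present ones, or None.
- ctrl.read_camera(name): name is "side" or "top"; returns the picture (420x560x3 uint8, blue, green, red); there is no depth.
- ctrl.camera_params(name): a dict with "fx", "fy", "cx", "cy" (pixels), "pose" (4x4, takes a point from camera to world coordinates). Camera axes: x right, y up, looking along -z (the intrinsics and any distortion apply to the point x, -y, -z); pixel columns grow to the right and rows downward; lengths in m; the calibration is good to about 2 mm. A picture is of the moment at which its call begins. camera_params takes no time and is no camera call.
A pose or a line that the arm cannot do raises ctrl.MotionError and nothing moves.
- ctrl.sign_off(): hands the job in; it is judged then, once.
Readings, each from a call of its own:
- ctrl.current_t(): time.
- ctrl.current_q(): joint angles.
- ctrl.current_dq(): joint speeds.
- ctrl.current_effort(): joint torques, N m.
- ctrl.current_tool_pos(): TCP position.
- ctrl.current_eef_rot(): TCP orientation.
- ctrl.current_contact_force(): force on the tool from outside, world axes, zero at the start.
- ctrl.current_wrist_torque(): the same for the moment, N m.
- ctrl.current_grip_width(): opening from 0.0 (shut) to 1.0 (fully open).
- ctrl.current_grasp_force(): force on a finger pad.
Only numpy, scipy, OpenCV 4.12 (cv2) and the standard library are available. Lean on these libraries where they do the work, as an engineer would, in place of code of your own. Each camera call takes 0.05 s, during which the arm holds its last target. There are 200 camera calls.

## Task

One of the two plywood drying trays has a burnt-in ring stamp under its floor: check the tray on the robot's left first and then the one on its right, tipping each up past 55 degrees for a moment (pressing down the ledge on its near side does it) and letting it back flat where it stood. Then push the stamped tray across the bench until its far wall rests squared up against the dark batten, the dispatch line, and leave the plain one flat at its place. Do not grasp, lift or overturn the trays, and do not disturb the other things on the bench.

Things in the scene. Friction and masses are not known exactly. Their poses are not given: they have to be found in the camera images.
- tray_a: open empty plywood tray 190 (x) x 150 mm, about 0.22 kg; walls 6 mm thick, near wall 80 mm high, others 55; inner floor 17 mm up; two runners 5 mm high under its sides, full length. Origin: centre of its underside at bench level; x from its near (robot side) to its far wall, z up. Both trays look alike from above; either may stand left or right
- tray_b: open empty plywood tray 190 (x) x 150 mm, about 0.22 kg; walls 6 mm thick, near wall 80 mm high, others 55; inner floor 17 mm up; two runners 5 mm high under its sides, full length. Origin: centre of its underside at bench level; x from its near (robot side) to its far wall, z up. Both trays look alike from above; either may stand left or right
- stamp (a point): centre of the stamp, a dark burnt ring 85 mm across with a bar through it, in the middle of the underside (3.5 mm above the bottom of the runners) of one of the trays; the other tray's underside is bare
- tray_a_far (a point): middle of the bottom edge of tray_a's far wall, 95 mm along x from its origin; axes as the tray's
- tray_b_far (a point): middle of the bottom edge of tray_b's far wall, 95 mm along x from its origin; axes as the tray's
- tray_a_ledge (a point): centre of the top of the tray's ledge, 20 mm out from the near wall's outer face, 100 mm up. The ledge, 50 mm wide, 8 thick, juts 44 mm to -x from the middle of the near wall; a lip 4 thick, 5 high edges its end. Pressed down, the tray pivots on its near wall's bottom edge and the far end rises; the ledge's end meets the bench at 1.12 rad; let go, the tray falls flat. Axes as the tray's
- tray_b_ledge (a point): centre of the top of the tray's ledge, 20 mm out from the near wall's outer face, 100 mm up. The ledge, 50 mm wide, 8 thick, juts 44 mm to -x from the middle of the near wall; a lip 4 thick, 5 high edges its end. Pressed down, the tray pivots on its near wall's bottom edge and the far end rises; the ledge's end meets the bench at 1.12 rad; let go, the tray falls flat. Axes as the tray's
- batten: dispatch line: dark wooden batten screwed to the bench beyond the trays, 800 mm long along its y, 20 x 20 mm; origin at the centre of its underside, so its near face (towards the robot) is at x = -10 mm in its frame; x points away from the robot
- mug: white mug, 76 mm across, 85 mm high, a bystander; origin at the centre of its underside
- cutter: solid round steel weight, 38 mm across, 50 mm high, a bystander standing between the trays; origin at the centre of its underside
- bowl: small terracotta dish, 70 mm across, 35 mm high, a bystander standing between the trays, nearer the batten; origin at the centre of its underside
- jar: lidded jar, 66 mm across, 90 mm high, a bystander; origin at the centre of its underside
- tool_pot: blue pot with wooden sticks, 76 mm across, 200 mm high in all, a bystander; origin at the centre of its underside
- wood_block: flat block of wood, 90 x 60 x 22 mm, a bystander; origin at the centre of its underside

How it is judged (in metres and radians):
On the way, in this order (a step that is already met when the one before it is completed fails the run):
1. the tray on the robot's left (+y) has been tipped past 53 degrees for 0.2 s (((world y of tray_a above 0 m and angle between tray_a's own z axis and vertical above 0.93 rad) or (world y of tray_b above 0 m and angle between tray_b's own z axis and vertical above 0.93 rad))), for 0.2 s.
2. the tray on the robot's right (-y) has been tipped past 53 degrees for 0.2 s, the left one lying flat again (((world y of tray_a below 0 m and angle between tray_a's own z axis and vertical above 0.93 rad and angle between tray_b's own z axis and vertical below 0.1 rad) or (world y of tray_b below 0 m and angle between tray_b's own z axis and vertical above 0.93 rad and angle between tray_a's own z axis and vertical below 0.1 rad))), for 0.2 s.
At the end, for the whole second after the job is handed in: The stamped tray stands flat and at rest on the bench with the middle of its far wall within 8 mm of the batten's near face, square to it within 0.08 rad and within the batten's length; the plain tray stands flat and at rest within 40 mm of its starting place (x of tray_a_far in the frame of batten between -0.018 and 0 m and y of tray_a in the frame of batten between -0.34 and 0.34 m and angle between the x axis of tray_a and the x axis of batten, either way round below 0.08 rad and angle between each of tray_a, tray_b's own z axis and vertical below 0.05 rad and height (world z) of each of tray_a, tray_b below 0.006 m and linear speed of each of tray_a, tray_b below 0.01 m/s and distance of tray_b from where it was at the start of the episode below 0.04 m); the robot touches nothing.
It fails at once if a tray is lifted clear of the bench or carried ((height (world z) of tray_a above 0.12 m or (height (world z) of tray_a above 0.05 m and angle between tray_a's own z axis and vertical below 0.3 rad) or (height (world z) of tray_a above 0.02 m and angle between tray_a's own z axis and vertical below 0.08 rad)) or (height (world z) of tray_b above 0.12 m or (height (world z) of tray_b above 0.05 m and angle between tray_b's own z axis and vertical below 0.3 rad) or (height (world z) of tray_b above 0.02 m and angle between tray_b's own z axis and vertical below 0.08 rad))).
It fails at once if a tray is overturned (tipped past 80 degrees) (angle between any of tray_a, tray_b's own z axis and vertical above 1.4 rad).
It fails at once if a bystander is moved by more than 30 mm (distance of any of mug, cutter, bowl, jar, tool_pot, wood_block from where it was at the start of the episode above 0.03 m).
It also fails if it takes over 72 s, if anything falls off the work surface, if the arm or the gripper's body presses on something with over 40 N, if the wrist force passes 120 N, or if a joint passes its speed limit or range.

## Working session

There is one attempt and no reset: what is moved stays moved. The work goes in short steps, each a Python script; the robot and the scene stay as the last script left them, time stands still between calls to the robot, and variables do not carry over. Pictures are saved under pics/ and viewed, at most 10 in all, crops included, and the job is handed in when it is done.

```bash
mkdir -p pics
python3 - <<'E'
from bench import ctrl
import cv2,numpy as np
for n in("top","side"):
    im=ctrl.read_camera(n); cv2.imwrite(f"pics/{n}0.png",im)
    p=ctrl.camera_params(n); print(n,{k:(np.round(v,4).tolist()) for k,v in p.items()})
E
```

```text
top {'fx': 525.4198, 'fy': 525.4198, 'cx': 272.2566, 'cy': 200.5302, 'pose': [[0.0284, 0.9827, -0.1831, 0.3808], [-0.9995, 0.0303, 0.0071, -0.0034], [0.0125, 0.1829, 0.9831, 1.3596], [0.0, 0.0, 0.0, 1.0]]}
side {'fx': 487.8614, 'fy': 487.8614, 'cx': 283.3685, 'cy': 210.1139, 'pose': [[-0.9576, 0.2308, -0.1722, 0.4066], [-0.2874, -0.7287, 0.6216, 0.7497], [0.018, 0.6448, 0.7642, 1.01], [0.0, 0.0, 0.0, 1.0]]}
```

View pics/top0.png

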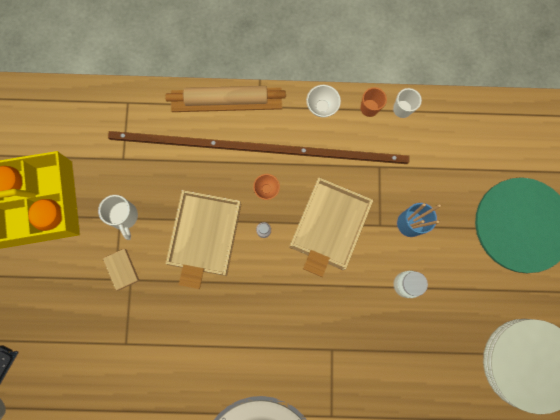

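View pics/side0.png

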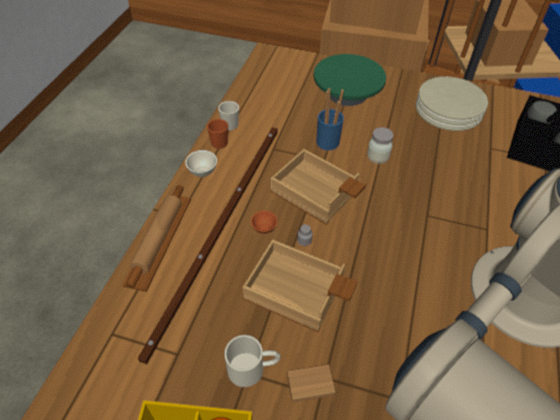

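The top view shows the left tray around (203,232) with its ledge at (192,277), and the right tray around (331,225) with its ledge at (316,263). The batten runs from (109,135) to (408,159). The side view shows the trays at (295,283) and (315,185), with ledges at (343,287) and (352,186). I'll zoom in on the trays for exact corners.

Run:
```python
import cv2,numpy as np
t=cv2.imread("pics/top0.png")[170:295,155:385]
t=cv2.resize(t,None,fx=3.478,fy=3.478,interpolation=cv2.INTER_CUBIC)
cv2.imwrite("pics/topz.png",t)
s=cv2.imread("pics/side0.png")[145:335,235:375]
cv2.imwrite("pics/sidez.png",cv2.resize(s,None,fx=3.1,fy=3.1,interpolation=cv2.INTER_CUBIC))
```

```text
(no output)
```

View pics/topz.png

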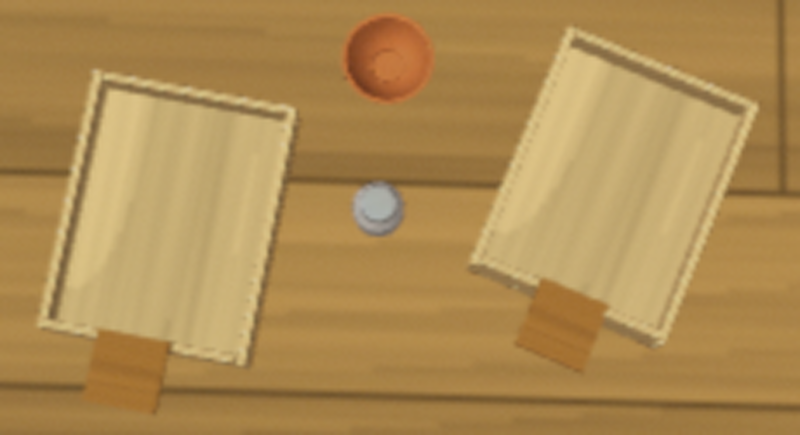

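View pics/sidez.png

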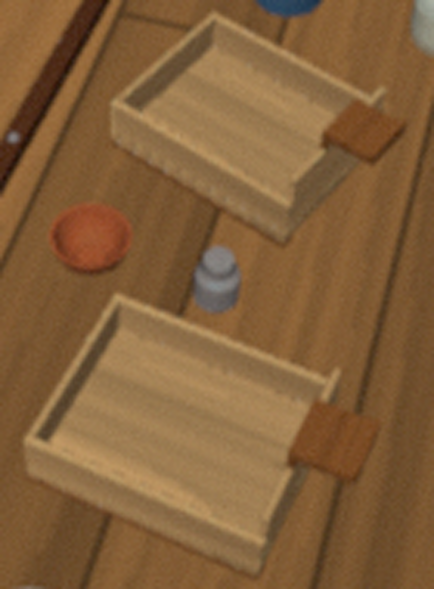

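The zooms give clear rim and ledge corners for both trays. In the top zoom, the left rim is (95,70), (298,108), (40,325), (245,365) and the right rim is (570,28), (758,105), (470,265), (660,345).

```bash
cat > h.py <<'E'
import numpy as np,cv2
from bench import ctrl
def ray(n,uv,z):
    p=ctrl.camera_params(n);uv=np.atleast_2d(uv).astype(float);T=p["pose"]
    d=np.c_[(uv[:,0]-p["cx"])/p["fx"],-(uv[:,1]-p["cy"])/p["fy"],-np.ones(len(uv))]@T[:3,:3].T
    return T[:3,3]+d*((z-T[2,3])/d[:,2])[:,None]
def tz(a): return np.array(a)/3.478+[155-.4,170-.4]
def sz(a): return np.array(a)/3.1+[235-.4,145-.4]
def tri(a,b):
    P=[]
    for n,uv in(("top",a),("side",b)):
        p=ray(n,uv,.0)[0];q=ray(n,uv,.2)[0];P.append((p,(q-p)/np.linalg.norm(q-p)))
    A=sum(np.eye(3)-np.outer(d,d) for p,d in P);return np.linalg.solve(A,sum((np.eye(3)-np.outer(d,d))@p for p,d in P))
def D(yaw):  # tool down, tool y along yaw+90
    c,s=np.cos(yaw),np.sin(yaw); return np.array([[-c,-s,0],[-s,c,0],[0,0,-1.]]) if 0 else np.array([[c,s,0],[s,-c,0],[0,0,-1.]])
E
python3 - <<'E'
from h import *
np.set_printoptions(precision=4,suppress=True)
T={"L":([(95,70),(298,108)],[(40,325),(245,365)],[(83,400),(155,413)],[(97,330),(170,343)],[(380,432),(352,478)]),
"R":([(570,28),(758,105)],[(470,265),(660,345)],[(515,345),(583,372)],[(543,280),(608,303)],[(405,128),(370,160)])}
for k,(f,n,lo,lr,so) in T.items():
    F=ray("top",tz(f),.055);N=ray("top",tz(n),.08);O=ray("top",tz(lo),.105);R=ray("top",tz(lr),.1)
    fm,nm,om,rm=[a.mean(0)[:2] for a in(F,N,O,R)]
    print(k,"far",fm,"near",nm,"ledge end",om,"root",rm)
    print(" len",np.linalg.norm(fm-nm),"wid",np.linalg.norm(F[0]-F[1]),np.linalg.norm(N[0]-N[1]),"ledge",np.linalg.norm(om-nm),np.linalg.norm(O[0]-O[1]))
    print(" yaw",np.degrees(np.arctan2(*(fm-nm)[::-1])),np.degrees(np.arctan2(*(fm-om)[::-1])),"ctr",(fm+nm)/2)
    print(" tri ledge end",tri(tz(lo[0]),sz(so[1])),tri(tz(lo[1]),sz(so[0])))
im=cv2.imread("pics/top0.png").astype(int)
m=((im.sum(2)<170)&(im[:,:,2]>im[:,:,0]+15)).astype(np.uint8);m[:120]=0;m[170:]=0
n,l,s,c=cv2.connectedComponentsWithStats(m);i=1+s[1:,4].argmax();print(s[i])
c,_=cv2.findContours((l==i).astype(np.uint8),0,2);c=max(c,key=cv2.contourArea)
b=cv2.boxPoints(cv2.minAreaRect(c));print(b);print(ray("top",b,.02)); print(ray("top",b,.0))
# bystanders roughly
for nm,uv,z in(("mug",(115,211),.085),("bowl",tz((388,58)),.035),("cutter",tz((378,203)),.05),("pot",(413,218),.1),("jar",(414,283),.09),("block",(121,269),.022)):print(nm,ray("top",uv,z)[0])
# ik checks
for p in((.33,.12,.02),(.36,.12,.02),(.33,-.1,.02),(.35,-.05,.02)):
    for y in(0,180,-14,166,-22):print(p,y,ctrl.ik(p,D(np.radians(y))) is not None,end=" ")
    print()
E
```

```text
L far [0.6329 0.1421] near [0.446  0.1678] ledge end [0.4029 0.1779] root [0.4505 0.1715]
 len 0.18865568172990896 wid 0.1504569042346261 0.1454247850923963 ledge 0.04419854165836945 0.04962549208243097
 yaw -7.808676037325332 -8.848548441581487 ctr [0.5394 0.155 ]
 tri ledge end [0.4082 0.2034 0.0993] [0.399  0.1553 0.0897]
R far [ 0.6602 -0.1978] near [ 0.4824 -0.1253] ledge end [ 0.4436 -0.1126] root [ 0.4902 -0.1307]
 len 0.19207739260643342 wid 0.1476266896608386 0.14333197969342584 ledge 0.04075240198492072 0.04961240831182486
 yaw -22.18506215938608 -21.463610934942068 ctr [ 0.5713 -0.1615]
 tri ledge end [ 0.4542 -0.0898  0.0977] [ 0.4355 -0.1371  0.0942]
[109 138  78   7  90]
[[108.9379 138.7448]
 [109.0414 137.5034]
 [186.0069 143.9172]
 [185.9034 145.1586]]
[[0.783  0.4228 0.02  ]
 [0.7864 0.4228 0.02  ]
 [0.7754 0.219  0.02  ]
 [0.772  0.219  0.02  ]]
[[0.789  0.4291 0.    ]
 [0.7925 0.4292 0.    ]
 [0.7813 0.2223 0.    ]
 [0.7778 0.2223 0.    ]]
mug [0.5804 0.3717 0.085 ]
bowl [0.6645 0.0038 0.035 ]
cutter [0.5541 0.0077 0.05  ]
pot [ 0.5828 -0.3559  0.1   ]
jar [ 0.4269 -0.3578  0.09  ]
block [0.4429 0.3629 0.022 ]
(0.33, 0.12, 0.02) 0 True (0.33, 0.12, 0.02) 180 True (0.33, 0.12, 0.02) -14 True (0.33, 0.12, 0.02) 166 True (0.33, 0.12, 0.02) -22 True 
(0.36, 0.12, 0.02) 0 True (0.36, 0.12, 0.02) 180 True (0.36, 0.12, 0.02) -14 True (0.36, 0.12, 0.02) 166 True (0.36, 0.12, 0.02) -22 True 
(0.33, -0.1, 0.02) 0 True (0.33, -0.1, 0.02) 180 True (0.33, -0.1, 0.02) -14 True (0.33, -0.1, 0.02) 166 True (0.33, -0.1, 0.02) -22 True 
(0.35, -0.05, 0.02) 0 True (0.35, -0.05, 0.02) 180 True (0.35, -0.05, 0.02) -14 True (0.35, -0.05, 0.02) 166 True (0.35, -0.05, 0.02) -22 True
```

```bash
cat >> h.py <<'E'
def best(p,yaw):
    q0=np.array(ctrl.current_q());c=[]
    for y in(yaw,yaw+np.pi):
        q=ctrl.ik(p,D(y))
        if q is not None:c.append((np.abs(np.array(q)-q0).max(),y))
    return D(min(c)[1])
def tip(near,yaw,name,thmax=1.05):
    u=np.array([np.cos(yaw),np.sin(yaw)])
    def P(th):
        c,s=np.cos(th),np.sin(th);e=min(.008,.005*c/np.tan(th+1e-6))-.001
        a=-.04*c-.1*s+e-.016; z=.105*c-.04*s
        return np.r_[np.array(near)+a*u,z]
    R=best(P(0)+[0,0,.03],yaw)
    ctrl.goto(P(0)+[0,0,.06],R)
    hit=ctrl.move_l(P(0)-[0,0,.01],vel=.05,contact_N=3)
    z=ctrl.current_tool_pos()[2];print("hit",hit,z,ctrl.current_contact_force())
    ths=np.linspace(0,thmax,9)[1:]
    for t in ths: ctrl.move_l(P(t)-[0,0,.001],vel=.08)
    ctrl.sleep(.3);print(ctrl.current_tool_pos(),ctrl.current_contact_force())
    for n in("top","side"):cv2.imwrite(f"pics/{n}_{name}.png",ctrl.read_camera(n))
    return P,R
def back(P,thmax=1.05):
    for t in np.linspace(thmax,0,7)[1:]: ctrl.move_l(P(t)+[0,0,.001],vel=.07)
    ctrl.move_l(P(0)+[0,0,.06],vel=.15)
E
python3 - <<'E'
from h import *
np.set_printoptions(precision=4,suppress=True)
ctrl.command_gripper(0.0)
tip((.447,.169),np.radians(-8.5),"L1")
print(ctrl.current_t())
a=cv2.imread("pics/top_L1.png")[130:330,80:360];b=cv2.imread("pics/side_L1.png")[130:350,190:420]
a=cv2.resize(a,(400,286));b=cv2.resize(b,(400,383));o=np.zeros((390,800,3),np.uint8);o[:286,:400]=a;o[:383,400:]=b
cv2.imwrite("pics/L1.png",o)
E
```

```text
hit True 0.10435440140385409 [-4.3326  2.6413 15.6341]
[0.3264 0.1871 0.0168] [-0.3036  0.318   0.9712]
7.1667
```

View pics/L1.png

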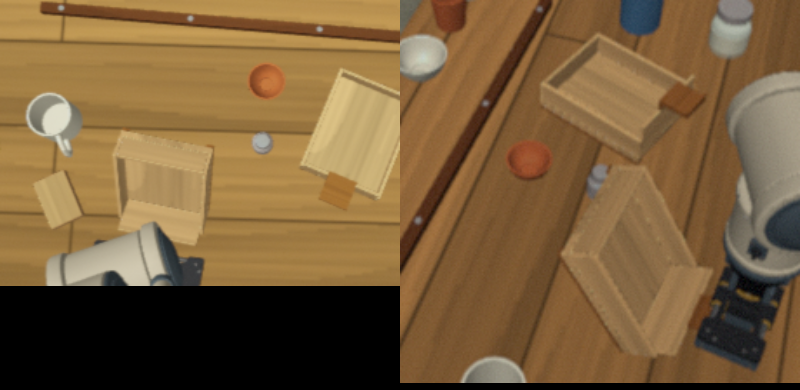

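The left tray tipped cleanly, but its underside faces away from both fixed cameras (+x and down), so no stamp can show. The side camera sits on +y. It can see an underside only if the tray's x axis points towards +y when tipped, at roughly 15° grazing for the right tray. I'll let the left tray down, slide the right tray into free space, turn it and tip it there. That decides which tray is stamped.

```bash
cat >> h.py <<'E'
def u_(y): return np.array([np.cos(y),np.sin(y)])
def trayxy(c,psi,a,b): return np.array(c)+a*u_(psi)+b*u_(psi+np.pi/2)
E
python3 - <<'E'
from h import *
np.set_printoptions(precision=4,suppress=True)
# rebuild the P function of the left tip without moving
near=np.array((.447,.169));u=u_(np.radians(-8.5))
def P(th):
    c,s=np.cos(th),np.sin(th);e=min(.008,.005*c/np.tan(th+1e-6))-.001
    return np.r_[near+(-.04*c-.1*s+e-.016)*u,.105*c-.04*s]
back(P)
print("t",ctrl.current_t())
ctrl.command_gripper(0.65)
psi=np.radians(-22);c0=np.array((.5713,-.1615));c1=np.array((.424,-.106))
p=np.r_[trayxy(c0,psi,-.058,0),.165];R=best(p,psi);ctrl.goto(p,R)
p[2]=.035;ctrl.move_l(p,vel=.15)
ctrl.move_l(np.r_[trayxy(c1,psi,-.073,0),.035],vel=.1)
print(ctrl.current_contact_force())
q=np.r_[trayxy(c1,psi,-.06,0),.035];ctrl.move_l(q,vel=.1)
q[2]=.15;ctrl.move_l(q,vel=.2)
print("t",ctrl.current_t(),ctrl.current_q())
# feasibility of the turn
COR=trayxy(c1,psi,-.042,0)
for off in(0,180,90,-90):
    print(off,[ctrl.ik(np.r_[trayxy(COR,y,.109,.055),.035],D(y+np.radians(off))) is not None for y in np.radians([-22,10,40,70,97])],
     np.round(ctrl.ik(np.r_[trayxy(COR,psi,.109,.055),.035],D(psi+np.radians(off))),0))
cv2.imwrite("pics/top2.png",ctrl.read_camera("top"))
E
```

```text
t 10.325
[ 0.8458 -1.0098  2.0737]
t 16.4917 [-21.855   14.2797 114.571   -0.0013  51.1897 -89.8523]
0 [True, True, True, True, True] [-16.  34. 103.  -0.  43.  96.]
180 [True, True, True, True, True] [-16.  34. 103.  -0.  43. -84.]
90 [True, True, True, True, True] [-16.  34. 103.  -0.  43.   6.]
-90 [True, True, True, True, True] [ -16.   34.  103.   -0.   43. -174.]
```

View pics/top2.png

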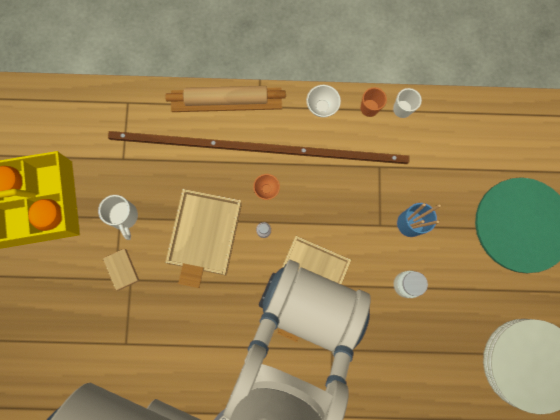

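The left tray is flat at its original place, and the right tray has been pulled back (far rim (298,239) to (349,263)). Now I'll turn it.

Run:
```python
from h import *
np.set_printoptions(precision=4,suppress=True)
F=ray("top",[(298,239),(349,263)],.055);print(F, F.mean(0)[:2])
d=F[0]-F[1];psi=np.arctan2(-d[0],d[1]);print("psi",np.degrees(psi))
psi=(psi+np.radians(-22))/2
c1=F.mean(0)[:2]-.095*u_(psi);print("c1",c1)
COR=trayxy(c1,psi,-.042,0);print("COR",COR,"cutter dist",np.linalg.norm(COR-[.554,.008]))
ctrl.command_gripper(0.0)
off=np.pi/2
p=np.r_[trayxy(COR,psi,.106,.035),.15];ctrl.goto(p,D(psi+off));print(ctrl.current_q())
p[2]=.03;ctrl.move_l(p,vel=.15)
for y in np.linspace(psi,np.radians(97),10):
    ctrl.move_l(np.r_[trayxy(COR,y,.110,.053),.03],vel=.1,ori=D(y+off))
print(ctrl.current_contact_force(),ctrl.current_q())
ctrl.move_l(np.r_[trayxy(COR,y,.10,.035),.03],vel=.1)
ctrl.move_l(np.r_[trayxy(COR,y,.10,.035),.15],vel=.2)
print("t",ctrl.current_t())
cv2.imwrite("pics/top3.png",ctrl.read_camera("top"));cv2.imwrite("pics/side3.png",ctrl.read_camera("side"))
a=cv2.imread("pics/top3.png")[180:380,180:440];b=cv2.imread("pics/side3.png")[60:340,230:510]
o=np.zeros((400,800,3),np.uint8);o[:308,:400]=cv2.resize(a,(400,308));o[:,400:]=cv2.resize(b,(400,400))
cv2.imwrite("pics/v3.png",o)
```

```text
[[ 0.5283 -0.0797  0.055 ]
 [ 0.4725 -0.2072  0.055 ]] [ 0.5004 -0.1435]
psi -23.66110999358322
c1 [ 0.4129 -0.1066]
COR [ 0.3742 -0.0903] cutter dist 0.2049668899276075
[-18.4621  22.6206  99.6404  -0.0019  57.7573   4.3095]
[-0.2679 -0.1421  0.297 ] [  -8.8212   27.9088  131.5959    0.0027   20.4352 -105.5009]
t 25.3167
```

View pics/v3.png

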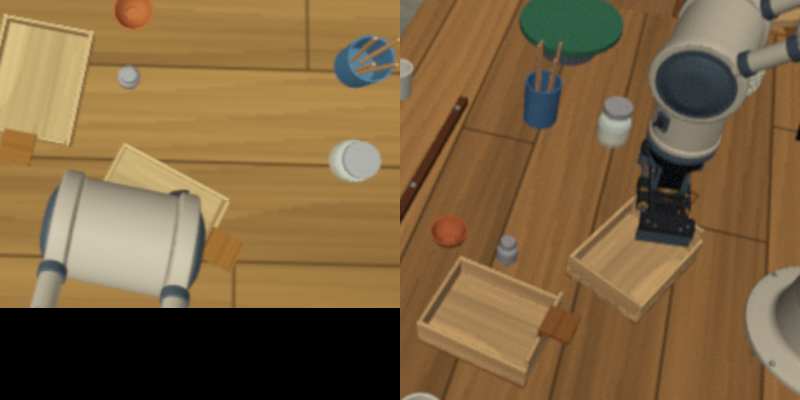

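The right tray has turned so its ledge now points to -y. In the crop, its far-right corner is at (125,145), its near-right corner at (228,200) and its ledge end at (243,240)/(228,270).

Run:
```python
from h import *
np.set_printoptions(precision=4,suppress=True)
f=lambda a:np.array(a)/1.538+180-.3
g=lambda a:np.array(a)/1.4286+[230-.3,60-.3]
fr=ray("top",f((125,145)),.055)[0][:2];nr=ray("top",f((228,200)),.08)[0][:2]
lo=ray("top",f([(243,240),(228,270)]),.105)[:,:2];lr=ray("top",f([(215,228),(203,258)]),.1)[:,:2]
F=ray("side",g([(168,262),(235,304)]),.055)[:,:2]
print(fr,nr,np.degrees(np.arctan2(*(fr-nr)[::-1])),np.linalg.norm(fr-nr))
print(lo,lr,lo.mean(0)); d=F[1]-F[0];print("side far",F,F.mean(0),np.linalg.norm(d),np.degrees(np.arctan2(-d[0],d[1])))
d=lo[1]-lo[0];print("ledge end psi",np.degrees(np.arctan2(-d[0],d[1])),np.linalg.norm(d)); e=F.mean(0)-lo.mean(0);print("axis",np.degrees(np.arctan2(*e[::-1])),np.linalg.norm(e))
```

```text
[0.4392 0.0097] [ 0.3581 -0.1531] 63.523123554317834 0.18191635710526172
[[ 0.3001 -0.1734]
 [ 0.2558 -0.1511]] [[ 0.3163 -0.1314]
 [ 0.2717 -0.1138]] [ 0.2779 -0.1623]
side far [[0.4434 0.0264]
 [0.3217 0.0767]] [0.3826 0.0516] 0.1317302440992363 67.53693819043669
ledge end psi 63.30633084942929 0.04957249357569998
axis 63.92399803448132 0.23805060896259642
```

```bash
cat >> h.py <<'E'
def mkP(near,yaw,lat=0):
    u=u_(yaw)
    def P(th):
        c,s=np.cos(th),np.sin(th);e=min(.008,.005*c/np.tan(th+1e-6))-.001
        return np.r_[trayxy(near,yaw,-.04*c-.1*s+e-.016,lat),.105*c-.04*s]
    return P
E
cat > chk.py <<'E'
from h import *
from scipy.spatial.transform import Rotation as Ro
psi=np.radians(64)
P=mkP((.289,-.128),psi,-.013)
for tilt in(0,4,8,12):
  for y in(psi,psi+np.pi):
    T=Ro.from_rotvec(np.radians(tilt)*np.r_[u_(psi),0]).as_matrix()@D(y)
    r=[ctrl.ik(p,T) for p in[P(0)+[0,0,.04]]+[P(t) for t in(0,.2,.4,.7,1.08)]]
    print(tilt,round(np.degrees(y)),[None if q is None else np.round(q).astype(int).tolist() for q in r][::2],[q is not None for q in r], (-T[:,2]).round(2))
E
python3 chk.py
```

```text
0 64 [[-43, 11, 120, 0, 48, -17], [-46, 18, 124, 0, 38, -20], [-52, 25, 126, 0, 30, -26]] [True, True, True, True, True, True] [-0. -0.  1.]
0 244 [[-43, 11, 120, 0, 48, 163], [-46, 18, 124, 0, 38, 160], [-52, 25, 126, 0, 30, 154]] [True, True, True, True, True, True] [-0. -0.  1.]
4 64 [[-42, 13, 118, -1, 53, -15], [-45, 20, 121, -2, 43, -17], [-51, 26, 122, -3, 36, -22]] [True, True, True, True, True, True] [ 0.06 -0.03  1.  ]
4 244 [[-42, 13, 118, -1, 53, 165], [-45, 20, 121, -2, 43, 163], [-51, 26, 122, -3, 36, 158]] [True, True, True, True, True, True] [ 0.06 -0.03  1.  ]
8 64 [[-41, 15, 115, -2, 58, -13], [-43, 21, 118, -3, 48, -15], [-49, 27, 119, -5, 41, -19]] [True, True, True, True, True, True] [ 0.13 -0.06  0.99]
8 244 [[-41, 15, 115, -2, 58, 167], [-43, 21, 118, -3, 48, 165], [-49, 27, 119, -5, 41, 161]] [True, True, True, True, True, True] [ 0.13 -0.06  0.99]
12 64 [[-40, 17, 112, -3, 62, -12], [-42, 23, 115, -4, 53, -14], [-48, 28, 116, -6, 47, -17]] [True, True, True, True, True, True] [ 0.19 -0.09  0.98]
12 244 [[-40, 17, 112, -3, 62, 168], [-42, 23, 115, -4, 53, 166], [-48, 28, 116, -6, 47, 163]] [True, True, True, True, True, True] [ 0.19 -0.09  0.98]
```

Run:
```python
from h import *
np.set_printoptions(precision=4,suppress=True)
psi=np.radians(64);P=mkP((.289,-.128),psi,-.011);R=D(psi)
ctrl.goto(P(0)+[0,0,.035],R)
print(ctrl.move_l(P(0)-[0,0,.01],vel=.06,contact_N=3),ctrl.current_tool_pos(),ctrl.current_contact_force())
for t in np.linspace(0,1.09,8)[1:]: ctrl.move_l(P(t)-[0,0,.001],vel=.09)
ctrl.sleep(.25);print(ctrl.current_tool_pos(),ctrl.current_contact_force())
s=ctrl.read_camera("side");cv2.imwrite("pics/side4.png",s);cv2.imwrite("pics/top4.png",ctrl.read_camera("top"))
print("t",ctrl.current_t())
a=s[120:330,280:490];cv2.imwrite("pics/v4.png",cv2.resize(a,(600,600),interpolation=cv2.INTER_CUBIC))
```

```text
True [ 0.2773 -0.1775  0.1042] [-7.733  -6.1137 24.3531]
[ 0.2451 -0.2433  0.0125] [ 0.036  -0.2849  0.1834]
t 30.225
```

View pics/v4.png

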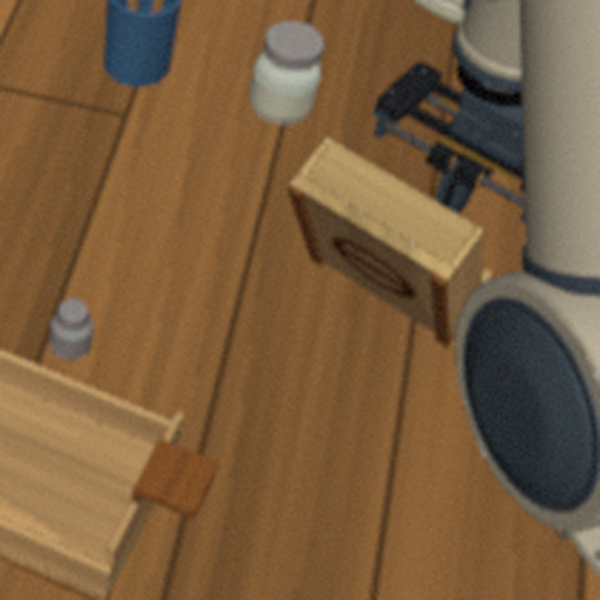

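The ring stamp is clearly visible on the right tray's underside, at (375,265) in the crop. So the right tray goes to the batten and the left one stays where it is. Next I'll lower it and turn it back.

Run:
```python
from h import *
np.set_printoptions(precision=4,suppress=True)
psi=np.radians(64);P=mkP((.289,-.128),psi,-.011)
back(P,1.09)
c=np.array((.332,-.042));COR=trayxy(c,psi,-.07,0);off=np.pi/2
p=np.r_[trayxy(c,psi,.06,-.035),.15];ctrl.goto(p,D(psi+off))
p[2]=.03;ctrl.move_l(p,vel=.2)
for y in np.linspace(psi,np.radians(-22),8):
    ctrl.move_l(np.r_[trayxy(COR,y,.137,-.053),.03],vel=.12,ori=D(y+off))
print(ctrl.current_contact_force(),ctrl.current_q())
q=np.r_[trayxy(COR,y,.125,-.03),.03];ctrl.move_l(q,vel=.15)
q[2]=.15;ctrl.move_l(q,vel=.25)
print("t",ctrl.current_t())
cv2.imwrite("pics/top5.png",ctrl.read_camera("top"));cv2.imwrite("pics/side5.png",ctrl.read_camera("side"))
a=cv2.imread("pics/top5.png")[200:400,200:460];b=cv2.imread("pics/side5.png")[60:340,230:510]
o=np.zeros((400,800,3),np.uint8);o[:308,:400]=cv2.resize(a,(400,308));o[:,400:]=cv2.resize(b,(400,400))
cv2.imwrite("pics/v5.png",o)
print(ray("top",[(109,135.5),(408,158.5)],.02))
```

```text
[-0.1504  0.176  -1.0266] [-34.1077  32.234  111.0953   0.0116  36.6741 -12.3904]
t 39.3
[[ 0.7919  0.4234  0.02  ]
 [ 0.7543 -0.3683  0.02  ]]
```

View pics/v5.png

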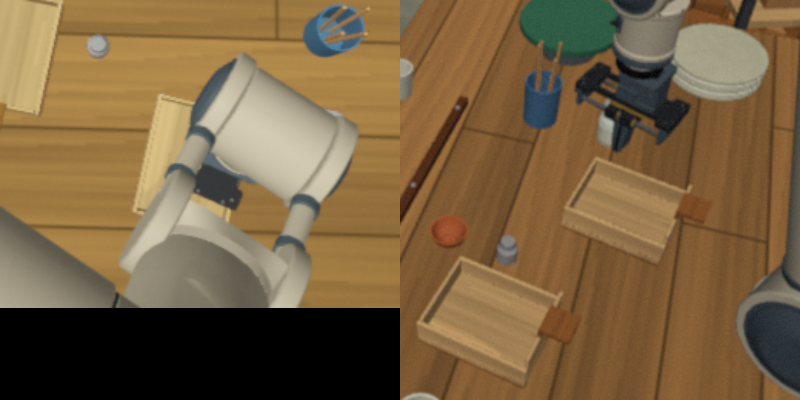

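Run:
```python
from h import *
np.set_printoptions(precision=4,suppress=True)
f=lambda a:np.array(a)/1.538+200-.3
g=lambda a:np.array(a)/1.4286+[230-.3,60-.3]
fl=ray("top",f((160,95)),.055)[0][:2];nl=ray("top",f((135,212)),.08)[0][:2]
print(fl,nl,np.degrees(np.arctan2(*(fl-nl)[::-1])),np.linalg.norm(fl-nl))
F=ray("side",g([(197,160),(165,208)]),.055)[:,:2];d=F[1]-F[0];psi=np.arctan2(-d[0],d[1])
print(F,F.mean(0),np.linalg.norm(d),np.degrees(psi))
L=ray("side",g([(310,207),(300,222)]),.1)
print(L)
for y in np.radians([-10,-6,-3]):
  print([ctrl.ik(p,D(y+o)) is not None for o in(0,np.pi) for p in((.45,-.13,.03),(.735,-.16,.03),(.735,-.16,.15))],np.round(ctrl.ik((.45,-.13,.03),D(y)),0),np.round(ctrl.ik((.45,-.13,.03),D(y+np.pi)),0))
```

```text
[ 0.473 -0.095] [ 0.2911 -0.058 ] -11.515507291368897 0.18564139730088786
[[ 0.4402 -0.2299]
 [ 0.4737 -0.0912]] [ 0.457  -0.1605] 0.14273882347157962 -13.562346752152996
[[ 0.2299 -0.1302  0.1   ]
 [ 0.2436 -0.0904  0.1   ]]
[True, True, True, True, True, True] [-23.  33. 110.  -0.  38.  77.] [ -23.   33.  110.   -0.   38. -103.]
[True, True, True, True, True, True] [-23.  33. 110.  -0.  38.  73.] [ -23.   33.  110.   -0.   38. -107.]
[True, True, True, True, True, True] [-23.  33. 110.  -0.  38.  70.] [ -23.   33.  110.   -0.   38. -110.]
```

Run:
```python
from h import *
np.set_printoptions(precision=4,suppress=True)
ctrl.command_gripper(0.65)
f0=np.array((.457,-.162));y0=np.radians(-12);f1=np.array((.742,-.185));y1=np.radians(-2.7)
p=np.r_[trayxy(f0,y0,-.042,0),.14];R=best(p,y0);o=0 if np.allclose(R,D(y0)) else np.pi
ctrl.goto(p,R);p[2]=.03;ctrl.move_l(p,vel=.15)
ctrl.move_l(np.r_[trayxy(f0,y0,-.018,0),.03],vel=.08)
for s in(.35,.65,.9,1):
    y=y0+(y1-y0)*min(1,s/.9);f=f0+(f1-f0)*s
    ctrl.move_l(np.r_[trayxy(f,y,-.022,0),.03],vel=.1,ori=D(y+o))
print("t",ctrl.current_t(),ctrl.current_contact_force())
hit=ctrl.move_l(np.r_[trayxy(f1,y1,.01,0),.03],vel=.03,contact_N=5)
tp=ctrl.current_tool_pos();print("hit",hit,tp,ctrl.current_contact_force())
b=tp.copy();b[:2]-=.03*u_(y1);ctrl.move_l(b,vel=.08);b[2]=.16;ctrl.move_l(b,vel=.2)
b[:2]=(.45,-.2);ctrl.move_l(b,vel=.25)
ctrl.sleep(.2);print("t",ctrl.current_t())
for n in("top","side"):cv2.imwrite(f"pics/{n}6.png",ctrl.read_camera(n))
a=cv2.imread("pics/top6.png")[110:310,155:415];c=cv2.imread("pics/side6.png")[80:320,190:430]
v=np.zeros((400,800,3),np.uint8);v[:308,:400]=cv2.resize(a,(400,308));v[:,400:]=cv2.resize(c,(400,400));cv2.imwrite("pics/v6.png",v)
```

```text
t 46.5 [-0.8172  0.4649  0.2069]
hit True [ 0.7304 -0.1843  0.0296] [-0.661   0.1783 -0.2922]
t 49.7083
```

View pics/v6.png

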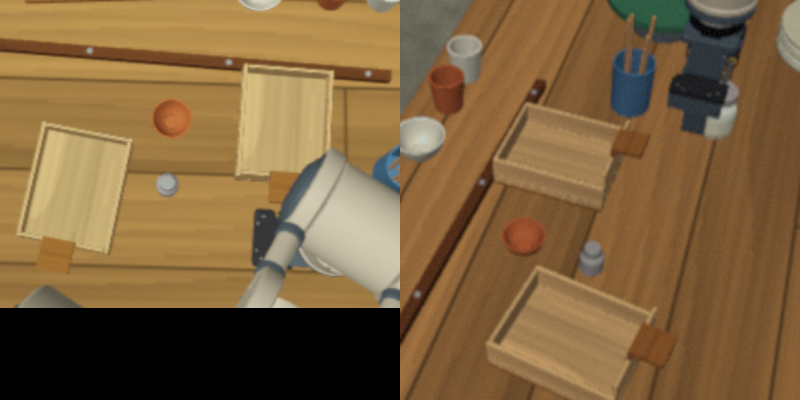

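The stamped tray's far rim, (244,66) to (332,72) in the crop, lies against the batten and is parallel to it within about 1°. The pusher stopped at far face x ≈ 0.752, against a measured batten face of 0.753. The left tray's corner is within about 3 mm of where it started, and the arm is clear of everything.

```bash
python3 -c "
from bench import ctrl
print(ctrl.current_contact_force(),ctrl.sign_off())"
```

```text
the job is handed in; nothing more can be done
[ 0.45855772  0.16227251 -0.67639913] None
```

The stamped tray was the right one; it is squared against the batten and the plain left tray is flat within about 3 mm of its place, but I tipped the right tray away from its place, after sliding and turning it, because neither camera could see its underside there (job handed in; no verdict was returned).

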